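# Fit the engine, then the cab, on a model truck

## Robot

A 7-joint arm with a two-finger parallel gripper is mounted at the origin on the work surface. World frame = base frame: x ahead of the robot, y to its left, z up, the work surface at z = 0. Lengths are in m, angles in rad, forces in N, time in s.
With the tool pointing down it reaches from about 0.425 to 1.025 m from the base axis. Payload 9.4 kg.
Tool frame: the origin (TCP) lies midway between the tips of the shut fingers; the grasp point (between the pads) lies 19 mm behind it (hold_point_z is the distance from the TCP to the grasp point, in m); z points along the fingers, x is the direction in which the jaws open and shut, and the axes are right-handed (so a half turn about z gives the same grasp; the last joint's range is limited). The gripper opens to 85 mm and grips with 20 to 120 N. Pads are 22 mm wide; open, the fingers measure 114 mm over their backs; the gripper's body (76 mm by 85 mm) begins 54 mm behind the grasp point. The pads swing forward as they close: fully open they stand 13 mm farther back than shut.
Start: joints at [-1.379, 0.599, -0.003, 1.599, 0.002, 0.943, -0.08], TCP at [0.193, 0.699, 0.231] pointing down, gripper open.
Joint ranges: [-2.57, 2.57], [-0.35, 1.97], [-1.29, 1.29], [0.11, 2.56], [-1.05, 4.19], [0.11, 1.86], [-2.63, 2.63]. Speed limits (rad/s): [2.22, 2.22, 3.01, 3.01, 3.14, 3.14, 3.14].

## Interface

Orientations are given as [roll, pitch, yaw] about the fixed x, y, z axes, in that order (R = Rz(yaw) Ry(pitch) Rx(roll)).
In Python, from plant import observe, snapshot, hand_in, hold_point_z gives the robot as it stands. The module is installed in compiled form; this text tells all that it offers.
- The arm moves only by the tool move_arm, never from a script. Its argument "increments" is a list of rows, each an object with "claw": the finger opening in m, from 0 to 0.0854; "translation": the shift along the world's x, y, z in m, a list of three; "twist": the turn about the world's z in degrees. In form: [{"claw": claw, "translation": [x, y, z], "twist": twist}, ...]. A call has 1 to 20 rows; each row shifts and turns the commanded pose from where the row before left it; what a row does not reach is not made up. A row lasts 1/8 s, in which the tool goes at most 62.5 mm and 10.7 degrees, less where a joint would pass 70% of its speed; a pose out of reach is approached as far as the arm can. A call with a gripper value outside its range is refused whole. The fingers move at their own pace and stop on an object; "grip_force" is the grip in N (left out, the last holds). Time passes only in rows, so rows that do not move let the fingers close. It gives the time, the measured TCP pose, the force and the opening at its end, in the units of the state.
- observe(): the state, without advancing time (a new reading comes with each control period).
- snapshot(name): name is "scene" or "top"; returns a dict with "frame" (384x512x3 uint8, blue, green, red), "fx", "fy", "cx", "cy" (pixels), "dist_coeffs" ([k1, k2, p1, p2, k3] as OpenCV has them; the pictures are not rectified), "cam_to_world" (4x4, takes a point from camera to world coordinates). Camera axes: x right, y down, z forward; pixel columns grow to the right and rows downward; lengths in m; the calibration is good to about 2 mm. A picture is of the moment at which its call begins. There is no depth.
- hand_in(): hands the job in, once; it reports no verdict.
The state is a dict: "t": time; "qpos": joint angles; "qd": joint speeds; "joint_efforts": joint torques, N m; "ee_pos": TCP position; "tcp_rot": TCP orientation; "ft_force": force on the tool from outside, world axes, zero at the start; "torque": the same for the moment, N m; "grip_width": finger opening in m.
Only numpy, scipy, OpenCV 4.12 (cv2) and the standard library are available. Lean on these libraries where they do the work, as an engineer would, in place of code of your own. Each camera call takes 0.05 s, during which the arm holds its last target.

## Task

Finish the model truck in its cradle: lay the red engine lengthwise (either way round) in the open bay on the chassis, then set the green cab over it with its windscreen towards the front bumper, so that it stands fully down on the deck. The engine has to go in first, because the cab closes over the bay.

Things in the scene. Friction and masses are not known exactly. Their poses are not given: they have to be found in the camera images.
- engine: Red loose model engine, 46 mm long (x), 34 wide (y), 44 tall, 0.11 kg, standing upright on the table; origin: centre of its underside, z up. Flat red sides, 34 mm apart, from 12 to 36 mm height; above them a 26 mm wide valve cover, below a dark sump 28 mm wide. A cream engine of the same shape is a bystander.
- cab: Green loose cab shell, open below: 100 mm long (x, front +x), 88 wide, roof at 62 mm, inside 92 x 80 x 58 high, 0.13 kg, upright on the table. Origin: centre of its lower edge, z up. Hold it by the white air box centred on the roof: 50 mm along x, 26 wide (y), 62 to 80 mm high. Front: dark visor, 10 mm out, and orange lights on the roof edge. A blue twin is a bystander.
- cab_front (a point): Middle of the green cab's front face (windscreen side), 50 mm ahead of the cab's origin and 31 mm up.
- chassis: Truck chassis, fixed in a wooden cradle on the table; origin on the table under the engine bay, x to its front, z up. Grey deck 124 x 108 mm centred on the bay, top 44 mm above the table; silver bumper 67 mm ahead of the bay, low dark frame with rear wheels up to 230 mm behind it. Nothing on it is higher than the bay's fence.
- bay (a point): Centre of the engine bay's floor (deck level, 44 mm above the table), x to the truck's front bumper, z up. The bay is a cream fence on the deck: inside 66 (x) x 54 mm (y), walls 3 mm thick, 14 high: 10 mm to spare round the engine. The cab stands on the deck centred on the bay, around fence and engine, with 10 mm to spare.
Not all that is in view belongs to the job. Several things have the shape of the cab; the one meant has the colours described above. Several things look just like the engine: the one meant starts farthest from the robot's base.

How it is judged:
On the way, in this order (a step that is already met when the one before it is completed fails the run):
1. the red engine lies in the open bay, let go, the green cab not yet over it (horizontal distance between engine and bay below 0.018 m and z of engine in the frame of bay between -0.006 and 0.006 m and angle between engine's own z axis and vertical below 0.17 rad and angle between the x axis of engine and the x axis of bay, either way round below 0.35 rad and horizontal distance between cab and bay above 0.1 m and contact force between engine and the fingers below 0.3 N), for 0.2 s.
2. the green cab stands on the deck over the engine, front to the bumper (horizontal distance between cab and bay below 0.018 m and z of cab in the frame of bay between -0.006 and 0.006 m and angle between cab's own z axis and vertical below 0.17 rad and angle between the x axis of cab and the x axis of bay, either way round below 0.3 rad and x of cab_front in the frame of bay above 0.02 m), for 0.2 s.
At the end, for the whole second after the job is handed in: Red engine upright on the bay floor (6 mm in height, 18 mm of centre, 20 deg of lengthwise, either way); green cab on the deck over it (6 mm in height, 18 mm of centre, 17 deg, windscreen to the bumper); both tilted under 10 deg and at rest (all of step 2 and horizontal distance between engine and bay below 0.018 m and z of engine in the frame of bay between -0.006 and 0.006 m and angle between engine's own z axis and vertical below 0.17 rad and angle between the x axis of engine and the x axis of bay, either way round below 0.35 rad and linear speed of each of engine, cab below 0.03 m/s); the robot touches nothing.
It also fails if it takes over 69 s, if anything falls off the work surface, if the arm or the gripper's body presses on something with over 40 N, if the wrist force passes 120 N, or if a joint passes its speed limit or range.

## Working session

There is one attempt and no reset: what is moved stays moved. The work goes in short steps, Python scripts to look and compute and a tool call to move; the robot and the scene stay as the last step left them, time stands still between calls to the robot, and variables do not carry over. Pictures are saved under pics/ and viewed, and the job is handed in when it is done.

Besides the shell and the picture viewer there is one more tool, called after "Request:" as name(argument=value, ...), one argument or row to a line, values as JSON. move_arm: Moves the arm, as the interface text tells. Its arguments: {"type":"object","properties":{"increments":{"type":"array","items":{"type":"object","properties":{"claw":{"type":"number"},"translation":{"type":"array","items":{"type":"number"}},"twist":{"type":"number"}}}},"grip_force":{"type":"number"}},"required":["increments"]}

```bash
mkdir -p pics
cat > h.py <<'E'
import numpy as np, cv2, pickle
from plant import observe, snapshot, hand_in, hold_point_z
def snap(cam,tag):
    s=snapshot(cam); cv2.imwrite(f'pics/{tag}.png',s['frame']); pickle.dump(s,open(f'pics/{tag}.pkl','wb')); return s
def load(tag): return pickle.load(open(f'pics/{tag}.pkl','rb'))
def K(s): return np.array([[s['fx'],0,s['cx']],[0,s['fy'],s['cy']],[0,0,1.]])
def p2w(s,uv,z):
    uv=np.array(uv,float).reshape(-1,1,2)
    n=cv2.undistortPoints(uv,K(s),np.array(s['dist_coeffs'],float)).reshape(-1,2)
    T=np.array(s['cam_to_world']); d=np.c_[n,np.ones(len(n))]@T[:3,:3].T; o=T[:3,3]
    k=(z-o[2])/d[:,2]; return o+d*k[:,None]
def w2p(s,P):
    T=np.linalg.inv(np.array(s['cam_to_world']))
    return cv2.projectPoints(np.array(P,float).reshape(-1,1,3),cv2.Rodrigues(T[:3,:3])[0],T[:3,3],K(s),np.array(s['dist_coeffs'],float))[0].reshape(-1,2)
E
python3 - <<'E'
from h import *
print(observe(),hold_point_z)
for c in('scene','top'):
    s=snap(c,c+'0'); print(np.round(s['cam_to_world'],3))
    cv2.imwrite(f'pics/{c}0b.png',cv2.resize(s['frame'],(800,600),interpolation=cv2.INTER_CUBIC))
E
```

```text
{'t': 0.0, 'qpos': array([-1.37870346,  0.6001267 , -0.00255505,  1.60013887,  0.00180207,
        0.94289798, -0.07978593]), 'qd': array([ 0.0004201 ,  0.00084692,  0.0005542 , -0.00094918, -0.00202045,
        0.00072297,  0.00108445]), 'joint_efforts': array([-3.34090519e-04, -7.76420903e+01,  1.56508002e+00, -2.58016026e+01,
        1.24304471e-02,  8.77518469e-03,  5.25898565e-05]), 'ee_pos': array([0.19241985, 0.69850416, 0.23041244]), 'tcp_rot': array([3.14145394e+00, 1.56253245e-03, 1.30208690e+00]), 'ft_force': array([ 0.33008479,  0.35289902, -0.30055809]), 'torque': array([-0.0128777 ,  0.05473225, -0.0038306 ]), 'grip_width': 0.0855693439232013} 0.0187
[[-0.63   0.613 -0.477  1.063]
 [ 0.777  0.494 -0.39   0.34 ]
 [-0.003 -0.617 -0.787  1.045]
 [ 0.     0.     0.     1.   ]]
[[-0.006 -0.996  0.09   0.359]
 [-1.     0.007  0.011 -0.181]
 [-0.012 -0.09  -0.996  1.276]
 [ 0.     0.     0.     1.   ]]
```

View pics/scene0b.png

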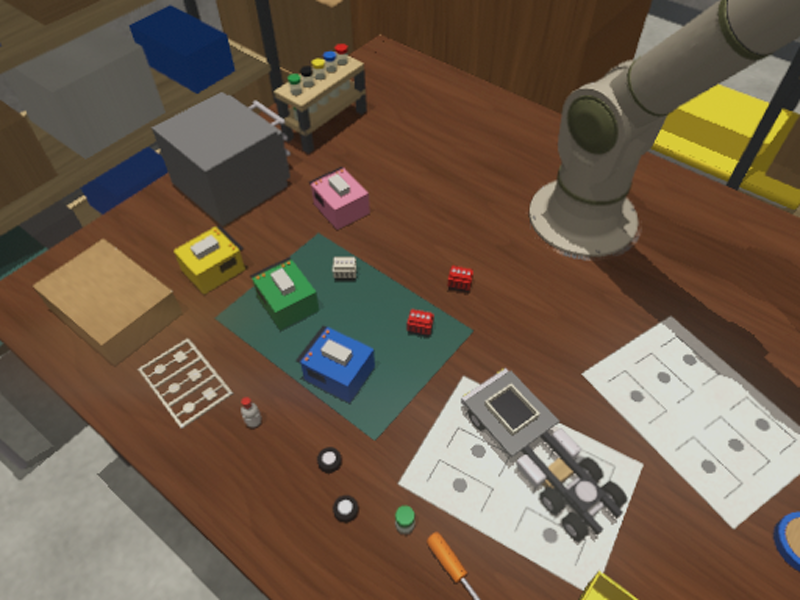

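View pics/top0b.png

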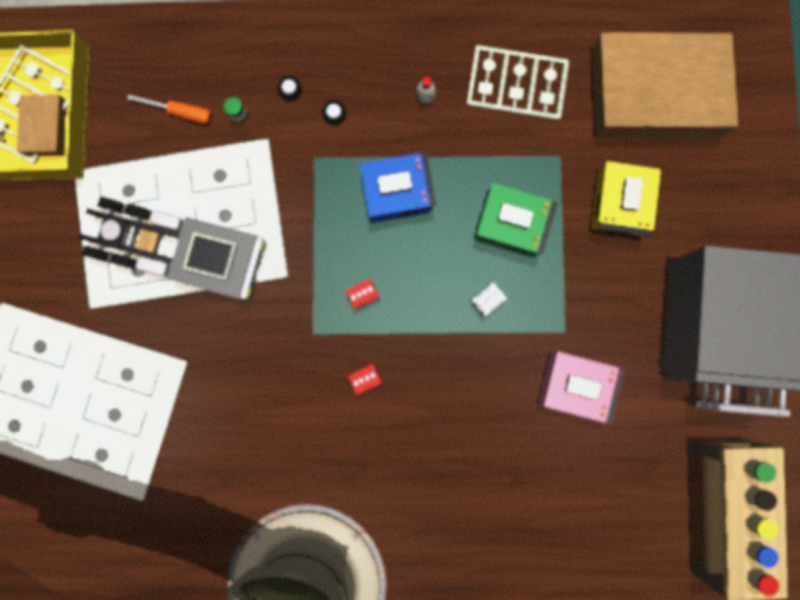

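Both views show two red engines, at 800x600 top-view pixels (363,294) and (365,380), and a cream one at (490,300). The base is at the bottom, (305,560), so the engine at (363,294) is farthest from it. There are five cab shells: blue, green (516,218), yellow, pink, and no other green one. The chassis bay is at (211,256), with its bumper at the right. I'll confirm this in crops.

Run:
```python
from h import *
s=load('top0'); f=s['frame']
# crops in original px: scale .64
def crop(u0,v0,w,h,k): return cv2.resize(f[v0:v0+h,u0:u0+w],(w*k,h*k),interpolation=cv2.INTER_CUBIC)
a=crop(215,170,50,50,8); b=crop(215,215,50,50,8); 
cv2.imwrite('pics/c1.png',np.hstack([a,b]))
a=crop(295,110,66,60,6);b=crop(50,120,66,60,6)[:,:]
b=crop(105,130,66,60,6)
cv2.imwrite('pics/c2.png',np.hstack([a,b]))
for n,uv,z in (('e1',(363,294),.044),('e2',(365,380),.044),('cab',(516,215),.08),('bay',(211,256),.044)):
    P=p2w(s,np.array(uv)*.64,z)[0]; print(n,P.round(3),np.hypot(*P[:2]).round(3))
```

```text
e1 [ 0.471 -0.098  0.044] 0.481
e2 [ 0.333 -0.101  0.044] 0.347
cab [ 0.591 -0.342  0.08 ] 0.683
bay [0.535 0.151 0.044] 0.556
```

View pics/c1.png

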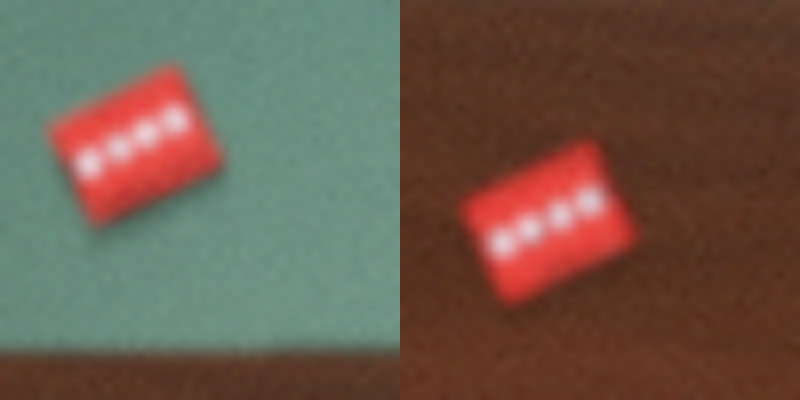

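View pics/c2.png

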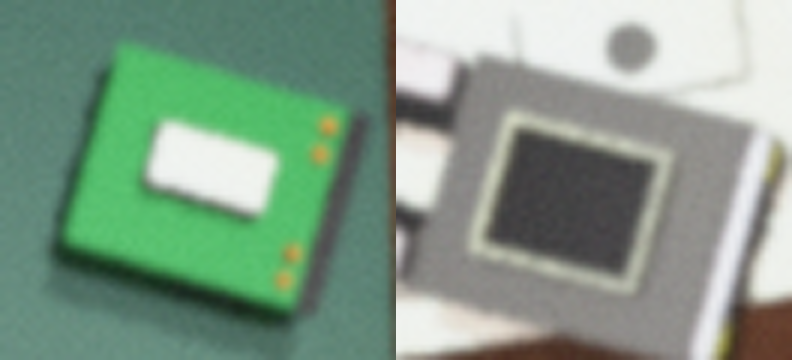

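The crops confirm it: the target engine is the red one on the mat. The green cab has its visor and orange lights towards image right. The bay has its silver bumper towards image right. Now I'll measure the positions.

```bash
cat > m.py <<'E'
from h import *
def mask(s,lo,hi,roi):
    h=cv2.cvtColor(s['frame'],cv2.COLOR_BGR2HSV); m=cv2.inRange(h,np.array(lo),np.array(hi))
    z=np.zeros_like(m); u,v,w,hh=roi; z[v:v+hh,u:u+w]=m[v:v+hh,u:u+w]; return z
def rect(s,m,z,name,hull=True):
    cs=cv2.findContours(m,cv2.RETR_EXTERNAL,cv2.CHAIN_APPROX_NONE)[0]; c=max(cs,key=cv2.contourArea)
    P=p2w(s,c.reshape(-1,2).astype(float),z)[:,:2]
    r=cv2.minAreaRect((P*1000).astype(np.float32)); b=cv2.boxPoints(r)
    e=b[1]-b[0]; g=b[2]-b[1]; L=e if np.linalg.norm(e)>np.linalg.norm(g) else g
    a=np.degrees(np.arctan2(L[1],L[0]))
    print(name,'centre',np.round(r[0],1),'size',np.round(sorted(r[1]),1),'long-axis deg',round(a%180,1)); return r
E
python3 - <<'E'
from m import *
s=load('top0')
rect(s,mask(s,(0,120,120),(12,255,255),(215,170,40,40))|mask(s,(170,120,120),(180,255,255),(215,170,40,40))|mask(s,(0,0,190),(180,80,255),(222,178,20,20)),.036,'engine')
rect(s,mask(s,(0,0,190),(180,70,255),(315,122,34,30)),.08,'airbox')
rect(s,mask(s,(50,110,90),(80,255,255),(295,110,66,60)),.062,'green')
rect(s,mask(s,(0,0,0),(180,90,95),(117,145,36,36)),.044,'bayfloor(66x54)')
t=load('scene0'); f=t['frame']
# scene crop views
def crop(u0,v0,w,h,k): return cv2.resize(f[v0:v0+h,u0:u0+w],(w*k,h*k),interpolation=cv2.INTER_CUBIC)
cv2.imwrite('pics/c3.png',np.hstack([crop(255,192,30,30,13),crop(155,160,30*2,60,13//2)]))
E
```

```text
engine centre [472.3 -94.7] size [34.3 45.4] long-axis deg 116.3
airbox centre [ 592.3 -341.9] size [27.  51.1] long-axis deg 72.6
green centre [ 592.  -339.7] size [ 91.8 103.3] long-axis deg 73.0
bayfloor(66x54) centre [536.6 155.1] size [47.2 58.8] long-axis deg 75.5Traceback (most recent call last):
  File "<stdin>", line 10, in <module>
    return _nx.concatenate(arrs, 1, dtype=dtype, casting=casting)
           ~~~~~~~~~~~~~~~^^^^^^^^^^^^^^^^^^^^^^^^^^^^^^^^^^^^^^^
ValueError: all the input array dimensions except for the concatenation axis must match exactly, but along dimension 0, the array at index 0 has size 390 and the array at index 1 has size 360
```

Run:
```python
from m import *
t=load('scene0')
rect(t,mask(t,(0,0,150),(180,70,255),(160,160,45,35)),.08,'airbox scene')
rect(t,mask(t,(0,0,0),(180,90,70),(300,235,60,60)),.044,'bay scene')
```

```text
airbox scene centre [ 594.1 -339.4] size [27.4 50.2] long-axis deg 74.3
bay scene centre [531.9 150.9] size [42.5 61.8] long-axis deg 76.8
```

Run:
```python
from m import *
s=load('top0')
h=cv2.cvtColor(s['frame'],cv2.COLOR_BGR2HSV)
print(h[163,112:160].tolist())
for z in (.058,):
  for lo in ((15,15,140),(15,20,150),(15,25,165)):
    rect(s,mask(s,lo,(60,120,255),(115,143,38,38)),z,'fence72x60')
t=load('scene0')
h=cv2.cvtColor(t['frame'],cv2.COLOR_BGR2HSV)
for lo in ((12,15,140),(15,20,150),(15,25,165)):
    rect(t,mask(t,lo,(60,120,255),(300,240,56,50)),.058,'fence scene')
# deck outline by model overlay
def overlay(s,c,a,name,roi,k):
    R=np.array([[np.cos(a),-np.sin(a)],[np.sin(a),np.cos(a)]])
    f=s['frame'].copy(); u,v,w,hh=roi; g=cv2.resize(f[v:v+hh,u:u+w],(w*k,hh*k),interpolation=cv2.INTER_CUBIC)
    for (L,W,z,col) in ((124,108,.044,(0,255,255)),(72,60,.058,(0,0,255)),(66,54,.044,(255,0,0))):
        b=np.array([[1,1],[1,-1],[-1,-1],[-1,1]])*[L/2000,W/2000]@R.T+c
        p=w2p(s,np.c_[b,np.full(4,z)]); p=((p-[u,v]+.5)*k-.5).astype(int)
        cv2.polylines(g,[p],True,col,1)
    return g
c=np.array([.5345,.1535]);a=np.radians(75.5-180)
cv2.imwrite('pics/ov.png',np.hstack([overlay(s,c,a,'',(100,125,75,75),5),overlay(t,c,a,'',(285,230,75,75),5)]))
```

```text
[[23, 7, 150], [15, 7, 137], [15, 4, 136], [30, 4, 134], [23, 7, 138], [170, 5, 141], [39, 11, 157], [36, 21, 185], [34, 21, 181], [30, 28, 135], [26, 24, 86], [0, 11, 69], [0, 4, 66], [165, 7, 70], [135, 8, 66], [130, 12, 65], [120, 8, 67], [140, 11, 69], [150, 4, 69], [150, 8, 68], [45, 8, 68], [30, 4, 67], [0, 4, 69], [150, 4, 66], [105, 7, 70], [150, 4, 69], [165, 7, 70], [135, 7, 73], [150, 4, 72], [165, 7, 73], [150, 3, 74], [0, 0, 74], [135, 7, 74], [30, 3, 80], [40, 13, 119], [38, 19, 161], [36, 21, 174], [33, 19, 144], [30, 18, 128], [21, 13, 139], [17, 12, 146], [23, 7, 147], [23, 7, 145], [26, 14, 147], [20, 10, 149], [20, 5, 145], [30, 9, 144], [12, 9, 145]]
fence72x60 centre [532.6 151.9] size [68.  78.2] long-axis deg 75.5
fence72x60 centre [535.8 160.1] size [56.8 62.2] long-axis deg 163.6
fence72x60 centre [523.7 188.1] size [ 5.1 17.8] long-axis deg 1.2
fence scene centre [535.9 151.4] size [61.8 75.3] long-axis deg 75.4
fence scene centre [536.2 152. ] size [61.2 73.1] long-axis deg 74.7
fence scene centre [536.5 152.3] size [60.6 72.4] long-axis deg 74.6
```

View pics/ov.png

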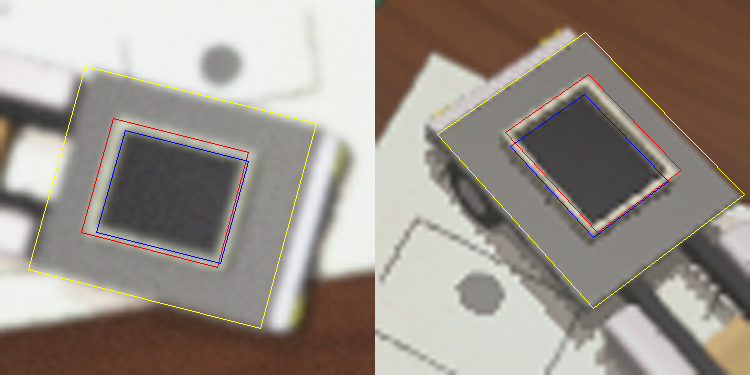

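The bay is at about (0.535, 0.152), truck yaw -105°, and both cameras agree to about 2 mm. Quick overlay check of the engine and cab in both views.

Run:
```python
from m import *
def ov(s,c,deg,boxes,roi,k):
    a=np.radians(deg);R=np.array([[np.cos(a),-np.sin(a)],[np.sin(a),np.cos(a)]])
    u,v,w,hh=roi; g=cv2.resize(s['frame'][v:v+hh,u:u+w],(w*k,hh*k),interpolation=cv2.INTER_CUBIC)
    for (L,W,z,col) in boxes:
        b=np.array([[1,1],[1,-1],[-1,-1],[-1,1]])*[L/2000,W/2000]@R.T+c
        p=((w2p(s,np.c_[b,np.full(4,z)])-[u,v]+.5)*k-.5).astype(int); cv2.polylines(g,[p],True,col,1)
    return g
s=load('top0');t=load('scene0')
e=[(46,34,.036,(0,255,255)),(46,26,.044,(255,0,0)),(46,34,.012,(0,255,0))]
c=[(100,88,.062,(0,255,255)),(50,26,.08,(0,0,255)),(100,88,0,(255,0,0))]
A=np.hstack([ov(s,[.472,-.096],116.3,e,(217,173,30,30),12),ov(t,[.472,-.096],116.3,e,(254,191,30,30),12)])
B=np.hstack([ov(s,[.593,-.341],-107,c,(300,110,60,48),6),ov(t,[.593,-.341],-107,c,(153,160,60,48),6)])
cv2.imwrite('pics/ov2.png',cv2.resize(np.vstack([A,B[:,:720]]),None,fx=.9,fy=.9))
```

```text
(no output)
```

View pics/ov2.png

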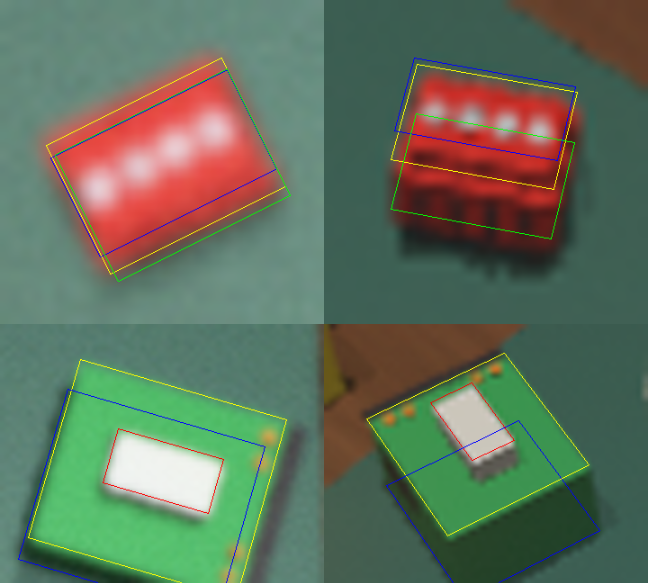

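The overlays agree within about 1 px (2 mm); the engine's long axis is about 115°. Moving above the engine.

Request:
move_arm(
  increments=[
    {"claw": 0.07, "translation": [0.034, -0.05, 0], "twist": -3.3},
    {"claw": 0.07, "translation": [0.034, -0.05, 0], "twist": -3.3},
    {"claw": 0.07, "translation": [0.034, -0.05, 0], "twist": -3.3},
    {"claw": 0.07, "translation": [0.034, -0.05, 0], "twist": -3.3},
    {"claw": 0.07, "translation": [0.034, -0.05, 0], "twist": -3.3},
    {"claw": 0.07, "translation": [0.034, -0.05, 0], "twist": -3.3},
    {"claw": 0.07, "translation": [0.034, -0.05, 0], "twist": -3.3},
    {"claw": 0.07, "translation": [0.006, -0.055, -0.015], "twist": -3.3},
    {"claw": 0.07, "translation": [0.006, -0.055, -0.015], "twist": -3.3},
    {"claw": 0.07, "translation": [0.006, -0.055, -0.015], "twist": -3.3},
    {"claw": 0.07, "translation": [0.006, -0.055, -0.015], "twist": -3.3},
    {"claw": 0.07, "translation": [0.006, -0.055, -0.015], "twist": -3.3},
    {"claw": 0.07, "translation": [0.006, -0.055, -0.015], "twist": -3.3},
    {"claw": 0.07, "translation": [0.006, -0.055, -0.015], "twist": -3.3},
    {"claw": 0.07, "translation": [0, -0.055, -0.015], "twist": -3.3},
    {"claw": 0.07, "translation": [0, 0, 0], "twist": 0},
    {"claw": 0.07, "translation": [0, 0, 0], "twist": 0},
  ],
)

```text
t: 2.22
ee_pos: [0.4724, -0.0907, 0.1111]
tcp_rot: [-3.141, 0.0, 0.438]
ft_force: [-0.5, 0.7, -0.2]
grip_width: 0.0699
```

Request:
move_arm(
  increments=[
    {"claw": 0.07, "translation": [0, -0.005, -0.03], "twist": 0},
    {"claw": 0.07, "translation": [0, 0, -0.03], "twist": 0},
    {"claw": 0.07, "translation": [0, 0, -0.02], "twist": 0},
    {"claw": 0.07, "translation": [0, 0, -0.017], "twist": 0},
    {"claw": 0.07, "translation": [0, 0, 0], "twist": 0},
  ],
)

```text
t: 2.85
ee_pos: [0.4725, -0.0941, 0.0137]
tcp_rot: [-3.14, 0.001, 0.441]
ft_force: [0.5, 0.6, 0.7]
grip_width: 0.0698
```

Run:
```python
from h import *
t=snap('scene','s1'); f=t['frame']
cv2.imwrite('pics/s1c.png',cv2.resize(f[150:250,210:310],(700,600)[:1]*2 if 0 else (600,600),interpolation=cv2.INTER_CUBIC)); print(observe()['ee_pos'])
```

```text
[ 0.47261961 -0.09444412  0.01434525]
```

View pics/s1c.png

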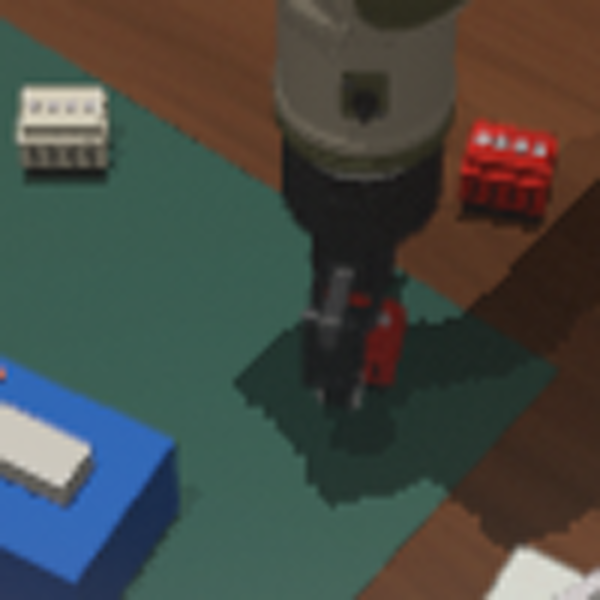

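The fingers straddle the engine, with its red end showing to the right of the pad at (385,345). Gripping and lifting.

Request:
move_arm(
  increments=[
    {"claw": 0.0, "translation": [0, 0, 0], "twist": 0},
    {"claw": 0.0, "translation": [0, 0, 0], "twist": 0},
    {"claw": 0.0, "translation": [0, 0, 0], "twist": 0},
    {"claw": 0.0, "translation": [0, 0, 0], "twist": 0},
    {"claw": 0.0, "translation": [0, 0, 0], "twist": 0},
    {"claw": 0.0, "translation": [0, 0, 0.01], "twist": 0},
    {"claw": 0.0, "translation": [0, 0, 0.03], "twist": 0},
    {"claw": 0.0, "translation": [0, 0, 0.03], "twist": 0},
    {"claw": 0.0, "translation": [0, 0, 0.04], "twist": 0},
    {"claw": 0.0, "translation": [0, 0, 0], "twist": 0},
  ],
  grip_force=40,
)

```text
t: 4.15
ee_pos: [0.4737, -0.0963, 0.1273]
tcp_rot: [3.139, -0.005, 0.438]
ft_force: [1.0, 0.6, -2.6]
grip_width: 0.033
```

Run:
```python
from h import *
t=snap('scene','s2'); f=t['frame']
cv2.imwrite('pics/s2c.png',cv2.resize(f[130:230,210:310],(600,600),interpolation=cv2.INTER_CUBIC))
```

```text
(no output)
```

View pics/s2c.png

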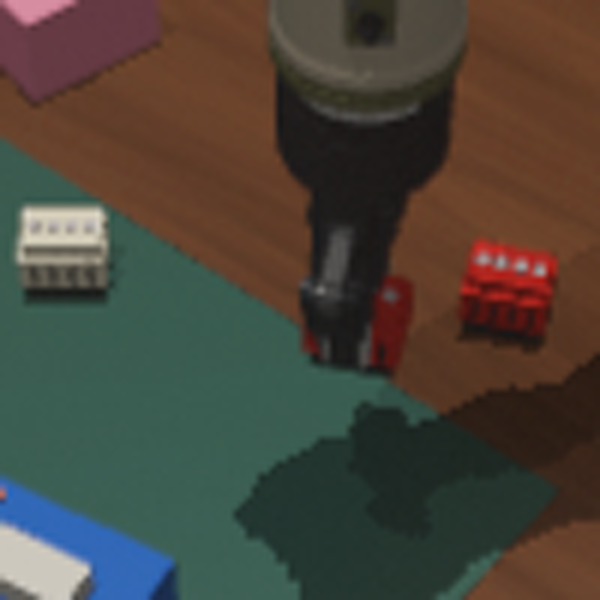

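Engine held upright, opening 33 mm, sitting about 4 mm along its axis from the grip centre. Carrying it to the bay.

Request:
move_arm(
  increments=[
    {"claw": 0.0, "translation": [0.0076, 0.0305, 0], "twist": -5},
    {"claw": 0.0, "translation": [0.0076, 0.0305, 0], "twist": -5},
    {"claw": 0.0, "translation": [0.0076, 0.0305, 0], "twist": -5},
    {"claw": 0.0, "translation": [0.0076, 0.0305, 0], "twist": -5},
    {"claw": 0.0, "translation": [0.0076, 0.0305, 0], "twist": -5},
    {"claw": 0.0, "translation": [0.0076, 0.0305, 0], "twist": -5},
    {"claw": 0.0, "translation": [0.0076, 0.0305, 0], "twist": -5},
    {"claw": 0.0, "translation": [0.0076, 0.0305, 0], "twist": -5},
    {"claw": 0.0, "translation": [0, 0, 0], "twist": 0},
    {"claw": 0.0, "translation": [0, 0, 0], "twist": 0},
    {"claw": 0.0, "translation": [0, 0, 0], "twist": 0},
  ],
)

```text
t: 5.58
ee_pos: [0.5329, 0.1467, 0.124]
tcp_rot: [3.141, 0.001, -0.261]
ft_force: [0.4, -0.2, -1.6]
grip_width: 0.0331
```

Run:
```python
from h import *
t=snap('scene','s3'); f=t['frame']
print(observe()['ee_pos'],observe()['tcp_rot'])
cv2.imwrite('pics/s3c.png',cv2.resize(f[200:300,280:380],(600,600),interpolation=cv2.INTER_CUBIC))
```

```text
[0.53310345 0.14680481 0.12417064] [ 3.14109677e+00  3.58302006e-04 -2.61321415e-01]
```

View pics/s3c.png

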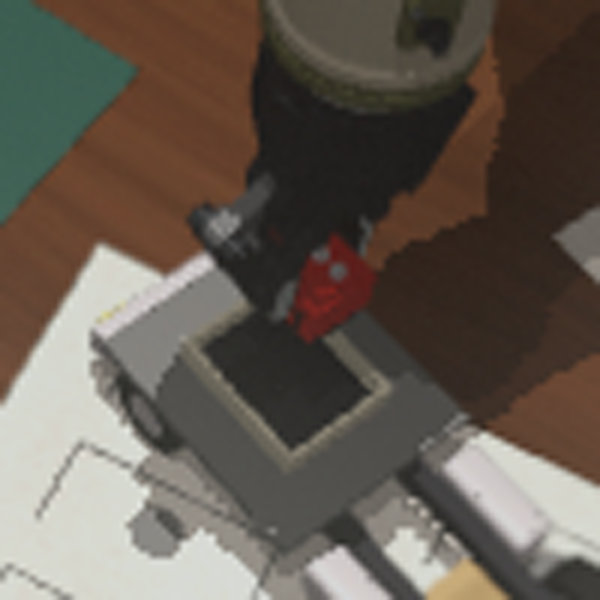

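The engine is aligned above the bay. Lowering with a force check.

Request:
move_arm(
  increments=[
    {"claw": 0.0, "translation": [0.001, 0.001, -0.02], "twist": 0},
    {"claw": 0.0, "translation": [0, 0, -0.02], "twist": 0},
    {"claw": 0.0, "translation": [0, 0, -0.015], "twist": 0},
    {"claw": 0.0, "translation": [0, 0, -0.005], "twist": 0},
    {"claw": 0.0, "translation": [0, 0, -0.003], "twist": 0},
    {"claw": 0.0, "translation": [0, 0, 0], "twist": 0},
    {"claw": 0.0, "translation": [0, 0, 0], "twist": 0},
  ],
)

```text
t: 6.5
ee_pos: [0.5346, 0.1491, 0.0617]
tcp_rot: [-3.141, -0.001, -0.26]
ft_force: [-1.4, 0.4, -0.4]
grip_width: 0.0331
```

Run:
```python
from h import *
t=snap('scene','s4'); f=t['frame']
o=observe();print(o['ee_pos'],o['ft_force'])
cv2.imwrite('pics/s4c.png',cv2.resize(f[200:300,280:380],(600,600),interpolation=cv2.INTER_CUBIC))
```

```text
[0.53456193 0.14908481 0.06168969] [-0.53147306  0.24201618 -1.0218485 ]
```

View pics/s4c.png

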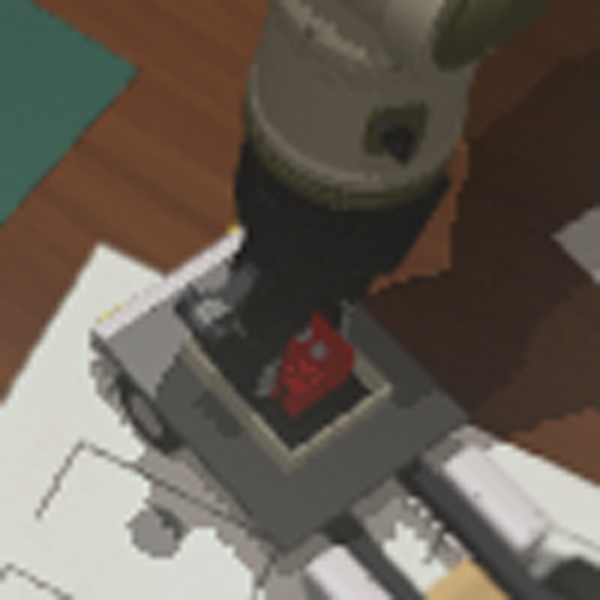

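The engine is inside the fence, about 3 mm above the floor. Setting it down, releasing and rising.

Request:
move_arm(
  increments=[
    {"claw": 0.0, "translation": [0, 0, -0.0015], "twist": 0},
    {"claw": 0.0, "translation": [0, 0, -0.0015], "twist": 0},
    {"claw": 0.0, "translation": [0, 0, 0], "twist": 0},
    {"claw": 0.0, "translation": [0, 0, 0], "twist": 0},
  ],
)

```text
t: 7.05
ee_pos: [0.5345, 0.1491, 0.0592]
tcp_rot: [-3.141, -0.0, -0.26]
ft_force: [-3.2, -0.1, 12.4]
grip_width: 0.0331
```

Request:
move_arm(
  increments=[
    {"claw": 0.046, "translation": [0, 0, 0], "twist": 0},
    {"claw": 0.046, "translation": [0, 0, 0], "twist": 0},
    {"claw": 0.046, "translation": [0, 0, 0], "twist": 0},
    {"claw": 0.046, "translation": [0, 0, 0.01], "twist": 0},
    {"claw": 0.046, "translation": [0, 0, 0.03], "twist": 0},
    {"claw": 0.046, "translation": [0, 0, 0.05], "twist": 0},
    {"claw": 0.07, "translation": [0, -0.03, 0.05], "twist": 0},
    {"claw": 0.07, "translation": [0.007, -0.06, 0], "twist": 0},
    {"claw": 0.07, "translation": [0.007, -0.06, 0], "twist": 0},
    {"claw": 0.07, "translation": [0.007, -0.06, 0], "twist": 0},
    {"claw": 0.07, "translation": [0.007, -0.06, 0], "twist": 0},
  ],
)

```text
t: 8.43
ee_pos: [0.5623, -0.1229, 0.199]
tcp_rot: [-3.141, -0.001, -0.26]
ft_force: [1.0, 0.8, 0.7]
grip_width: 0.0699
```

Run:
```python
from h import *
t=snap('scene','s5'); f=t['frame']; a=cv2.resize(f[230:300,295:365],(400,400),interpolation=cv2.INTER_CUBIC)
t=snap('top','t5'); f=t['frame']; b=cv2.resize(f[130:200,100:170],(400,400),interpolation=cv2.INTER_CUBIC)
o=observe();print(o['ee_pos'],o['tcp_rot'])
cv2.imwrite('pics/s5c.png',np.hstack([a,b]))
```

```text
[ 0.56200077 -0.12930644  0.19967684] [ 3.13831562 -0.00317345 -0.26988506]
```

View pics/s5c.png

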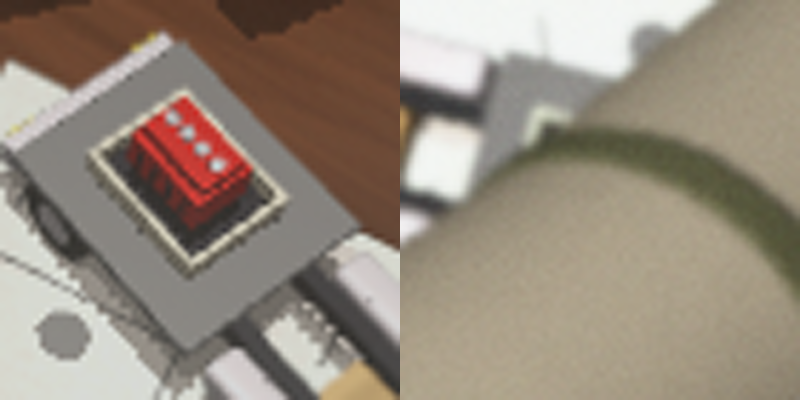

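The engine stands upright in the bay, lengthwise and well centred. Now the cab: moving above its air box.

Request:
move_arm(
  increments=[
    {"claw": 0.06, "translation": [0.008, -0.053, 0], "twist": -0.5},
    {"claw": 0.06, "translation": [0.008, -0.053, -0.015], "twist": -0.5},
    {"claw": 0.06, "translation": [0.008, -0.053, -0.03], "twist": -0.5},
    {"claw": 0.06, "translation": [0.007, -0.052, -0.03], "twist": -0.3},
    {"claw": 0.06, "translation": [0, 0, 0], "twist": 0},
    {"claw": 0.06, "translation": [0, 0, 0], "twist": 0},
    {"claw": 0.06, "translation": [0, 0, 0], "twist": 0},
  ],
)

```text
t: 9.4
ee_pos: [0.5941, -0.3303, 0.1242]
tcp_rot: [-3.141, -0.001, -0.289]
ft_force: [-0.7, 0.1, -0.2]
grip_width: 0.0599
```

Run:
```python
from h import *
t=snap('scene','s6'); f=t['frame']; a=cv2.resize(f[140:220,140:220],(600,600),interpolation=cv2.INTER_CUBIC)
o=observe();print(o['ee_pos'],o['tcp_rot'])
cv2.imwrite('pics/s6c.png',a)
```

```text
[ 0.59413706 -0.33029835  0.12420572] [-3.14090785e+00 -9.55039070e-04 -2.89339894e-01]
```

View pics/s6c.png

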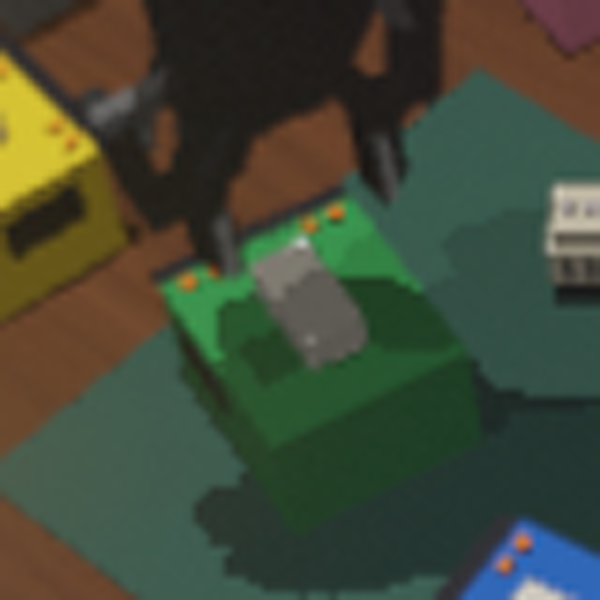

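Request:
move_arm(
  increments=[
    {"claw": 0.06, "translation": [-0.001, -0.011, -0.02], "twist": -0.4},
    {"claw": 0.06, "translation": [0, 0, -0.02], "twist": 0},
    {"claw": 0.06, "translation": [0, 0, -0.015], "twist": 0},
    {"claw": 0.06, "translation": [0, 0, -0.005], "twist": 0},
    {"claw": 0.06, "translation": [0, 0, 0], "twist": 0},
  ],
)

```text
t: 10.07
ee_pos: [0.5921, -0.343, 0.0627]
tcp_rot: [-3.142, 0.001, -0.298]
ft_force: [-0.0, 0.2, 0.8]
grip_width: 0.0595
```

Run:
```python
from h import *
t=snap('scene','s7'); f=t['frame']; a=cv2.resize(f[140:220,140:220],(600,600),interpolation=cv2.INTER_CUBIC)
o=observe();print(o['ee_pos'],o['tcp_rot'],o['ft_force'])
cv2.imwrite('pics/s7c.png',a)
```

```text
[ 0.59240945 -0.34313247  0.06328201] [ 3.14148001e+00  9.25678388e-06 -2.98484315e-01] [0.06513614 0.42590153 0.02869251]
```

View pics/s7c.png

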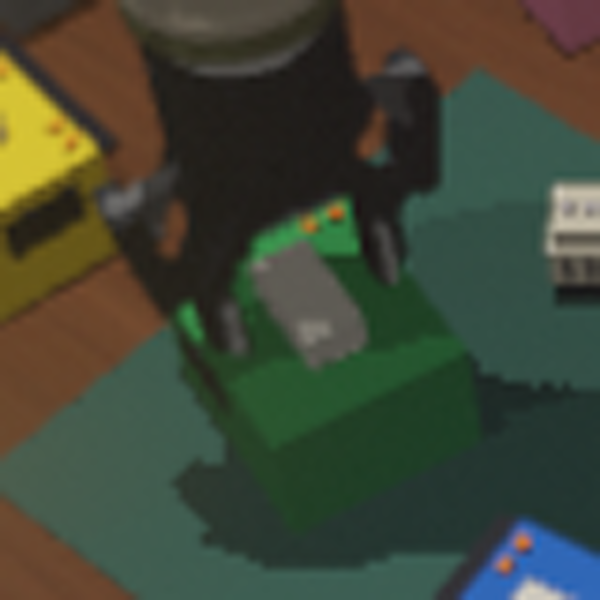

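The fingers straddle the air box symmetrically. Gripping and lifting.

Request:
move_arm(
  increments=[
    {"claw": 0.0, "translation": [0, 0, 0], "twist": 0},
    {"claw": 0.0, "translation": [0, 0, 0], "twist": 0},
    {"claw": 0.0, "translation": [0, 0, 0], "twist": 0},
    {"claw": 0.0, "translation": [0, 0, 0], "twist": 0},
    {"claw": 0.0, "translation": [0, 0, 0], "twist": 0},
    {"claw": 0.0, "translation": [0, 0, 0.01], "twist": 0},
    {"claw": 0.0, "translation": [0, 0, 0.03], "twist": 0},
    {"claw": 0.0, "translation": [0, 0, 0.05], "twist": 0},
    {"claw": 0.0, "translation": [0, 0, 0.04], "twist": 0},
    {"claw": 0.0, "translation": [0, 0, 0], "twist": 0},
    {"claw": 0.0, "translation": [0, 0, 0], "twist": 0},
  ],
  grip_force=50,
)

```text
t: 11.5
ee_pos: [0.592, -0.3424, 0.1928]
tcp_rot: [-3.141, 0.001, -0.298]
ft_force: [-0.2, -0.3, -1.8]
grip_width: 0.0245
```

Run:
```python
from h import *
t=snap('scene','s8'); f=t['frame']; a=cv2.resize(f[110:210,120:220],(600,600),interpolation=cv2.INTER_CUBIC)
o=observe();print(o['ee_pos'],o['tcp_rot'],o['ft_force'])
cv2.imwrite('pics/s8c.png',a)
```

```text
[ 0.5917969  -0.34231412  0.19216762] [-3.14106534e+00  1.87592172e-03 -2.98218409e-01] [-0.13311564  0.0469632  -2.35070134]
```

View pics/s8c.png

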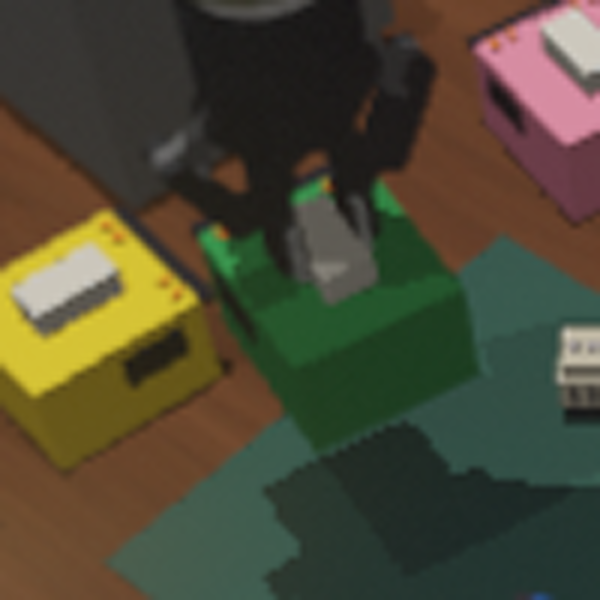

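The cab is held level, opening 24.5 mm. Carrying it over the bay.

Request:
move_arm(
  increments=[
    {"claw": 0.0, "translation": [-0.006, 0.03, 0], "twist": 0.2},
    {"claw": 0.0, "translation": [-0.006, 0.048, 0], "twist": 0.2},
    {"claw": 0.0, "translation": [-0.005, 0.048, 0], "twist": 0.2},
    {"claw": 0.0, "translation": [-0.005, 0.048, 0], "twist": 0.2},
    {"claw": 0.0, "translation": [-0.005, 0.048, 0], "twist": 0.2},
    {"claw": 0.0, "translation": [-0.005, 0.048, 0], "twist": 0.2},
    {"claw": 0.0, "translation": [-0.005, 0.048, 0], "twist": 0.2},
    {"claw": 0.0, "translation": [-0.005, 0.048, 0], "twist": 0.2},
    {"claw": 0.0, "translation": [-0.005, 0.048, 0], "twist": 0.2},
    {"claw": 0.0, "translation": [-0.005, 0.048, 0], "twist": 0.2},
    {"claw": 0.0, "translation": [-0.005, 0.03, 0], "twist": 0.2},
    {"claw": 0.0, "translation": [0, 0, 0], "twist": 0},
    {"claw": 0.0, "translation": [0, 0, 0], "twist": 0},
    {"claw": 0.0, "translation": [0, 0, 0], "twist": 0},
  ],
)

```text
t: 13.3
ee_pos: [0.5354, 0.1476, 0.193]
tcp_rot: [3.141, 0.0, -0.262]
ft_force: [0.7, 0.5, -1.3]
grip_width: 0.025
```

Run:
```python
from h import *
t=snap('scene','s9'); f=t['frame']; a=cv2.resize(f[190:300,270:380],(600,600),interpolation=cv2.INTER_CUBIC)
o=observe();print(o['ee_pos'],o['tcp_rot'],o['ft_force'])
cv2.imwrite('pics/s9c.png',a)
```

```text
[0.53545035 0.1476618  0.19312852] [ 3.14098945e+00  1.18363104e-04 -2.61990434e-01] [-0.34781294 -0.19429644 -2.20735866]
```

View pics/s9c.png

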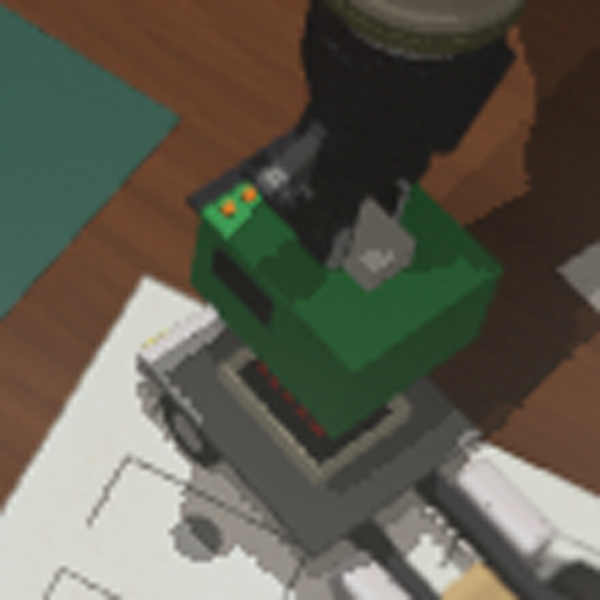

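The cab is level, windscreen towards the bumper. Lowering to just above the deck.

Request:
move_arm(
  increments=[
    {"claw": 0.0, "translation": [-0.001, 0.002, -0.025], "twist": 0},
    {"claw": 0.0, "translation": [0, 0, -0.025], "twist": 0},
    {"claw": 0.0, "translation": [0, 0, -0.02], "twist": 0},
    {"claw": 0.0, "translation": [0, 0, -0.01], "twist": 0},
    {"claw": 0.0, "translation": [0, 0, 0], "twist": 0},
    {"claw": 0.0, "translation": [0, 0, 0], "twist": 0},
  ],
)

```text
t: 14.1
ee_pos: [0.5348, 0.1508, 0.1139]
tcp_rot: [-3.141, -0.001, -0.261]
ft_force: [0.3, 0.0, -1.5]
grip_width: 0.0249
```

Run:
```python
from h import *
t=snap('scene','s10'); f=t['frame']; a=cv2.resize(f[190:300,270:380],(600,600),interpolation=cv2.INTER_CUBIC)
o=observe();print(o['ee_pos'],o['tcp_rot'],o['ft_force'])
cv2.imwrite('pics/s10c.png',a)
```

```text
[0.53480164 0.15093931 0.11401462] [-3.14093973e+00 -9.14368418e-04 -2.60283588e-01] [ 0.45541873  0.03845201 -1.46781432]
```

View pics/s10c.png

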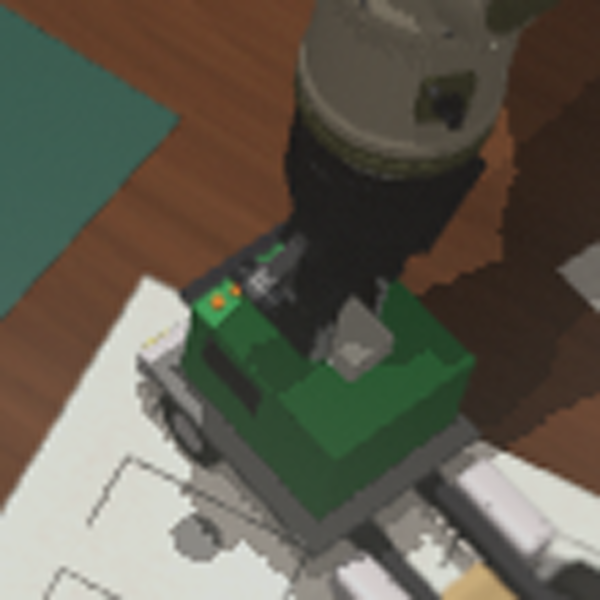

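No contact so far, and the cab is going cleanly around the fence. Finishing the descent gently.

Request:
move_arm(
  increments=[
    {"claw": 0.0, "translation": [0, 0, -0.003], "twist": 0},
    {"claw": 0.0, "translation": [0, 0, -0.002], "twist": 0},
    {"claw": 0.0, "translation": [0, 0, -0.0015], "twist": 0},
    {"claw": 0.0, "translation": [0, 0, 0], "twist": 0},
    {"claw": 0.0, "translation": [0, 0, 0], "twist": 0},
  ],
)

```text
t: 14.78
ee_pos: [0.5342, 0.1512, 0.1078]
tcp_rot: [-3.14, 0.0, -0.26]
ft_force: [-4.5, 0.5, 15.2]
grip_width: 0.0249
```

Request:
move_arm(
  increments=[
    {"claw": 0.05, "translation": [0, 0, 0], "twist": 0},
    {"claw": 0.05, "translation": [0, 0, 0], "twist": 0},
    {"claw": 0.05, "translation": [0, 0, 0], "twist": 0},
    {"claw": 0.05, "translation": [0, 0, 0.01], "twist": 0},
    {"claw": 0.05, "translation": [0, 0, 0.03], "twist": 0},
    {"claw": 0.05, "translation": [0, 0, 0.05], "twist": 0},
    {"claw": 0.05, "translation": [0, 0.03, 0.04], "twist": 0},
    {"claw": 0.05, "translation": [0, 0.055, 0], "twist": 0},
    {"claw": 0.05, "translation": [-0.01, 0.055, 0], "twist": 0},
    {"claw": 0.05, "translation": [-0.01, 0.055, 0], "twist": 0},
    {"claw": 0.05, "translation": [-0.02, 0.055, 0], "twist": 0},
    {"claw": 0.05, "translation": [-0.02, 0.055, 0], "twist": 0},
    {"claw": 0.05, "translation": [-0.03, 0.05, 0], "twist": 0},
    {"claw": 0.05, "translation": [-0.03, 0.05, 0], "twist": 0},
    {"claw": 0.05, "translation": [0, 0, 0], "twist": 0},
    {"claw": 0.05, "translation": [0, 0, 0], "twist": 0},
  ],
)

```text
t: 16.77
ee_pos: [0.4145, 0.5555, 0.2371]
tcp_rot: [3.141, -0.001, -0.26]
ft_force: [0.1, -0.2, -0.4]
grip_width: 0.0502
```

Run:
```python
from m import *
t=snap('scene','s11');s=snap('top','t11')
def ov(s,c,deg,boxes,roi,k):
    a=np.radians(deg);R=np.array([[np.cos(a),-np.sin(a)],[np.sin(a),np.cos(a)]])
    u,v,w,hh=roi; g=cv2.resize(s['frame'][v:v+hh,u:u+w],(w*k,hh*k),interpolation=cv2.INTER_CUBIC)
    for (L,W,z,col) in boxes:
        b=np.array([[1,1],[1,-1],[-1,-1],[-1,1]])*[L/2000,W/2000]@R.T+c
        p=((w2p(s,np.c_[b,np.full(4,z)])-[u,v]+.5)*k-.5).astype(int); cv2.polylines(g,[p],True,col,1)
    return g
B=[(100,88,.106,(0,255,255)),(50,26,.124,(0,0,255)),(100,88,.044,(255,0,0))]
cv2.imwrite('pics/f.png',np.hstack([ov(s,[.535,.152],-105,B,(95,120,80,80),5),ov(t,[.535,.152],-105,B,(280,215,80,80),5)]))
rect(s,mask(s,(50,90,60),(80,255,255),(95,120,80,80)),.106,'green top')
rect(s,mask(s,(0,0,190),(180,70,255),(122,150,30,26)),.124,'airbox')
rect(t,mask(t,(0,0,150),(180,70,255),(310,235,30,35)),.124,'airbox scene')
print(observe()['ee_pos'],observe()['t'])
```

```text
green top centre [533.  152.9] size [ 88.1 102.3] long-axis deg 75.2
airbox centre [533.  146.6] size [27.3 37.5] long-axis deg 75.6
airbox scene centre [536.  153.9] size [26.  49.5] long-axis deg 76.0
[0.41555817 0.5544751  0.23734299] 16.875
```

View pics/f.png

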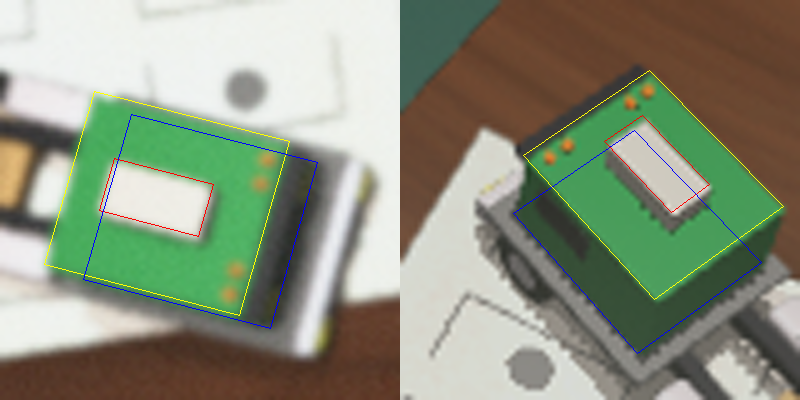

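The cab roof and air box match a model standing at deck height on the bay, within about 2 mm in both views. The windscreen faces the bumper and the robot is clear. The 37.5 mm top-view air box reading comes from my search window cutting the box off. Handing in.

```bash
python3 -c "
from plant import *
print(hand_in())"
```

```text
the job is handed in; nothing more can be done
None
```

The truck is finished and handed in at about 17 s of the 69 s allowed; `hand_in` reports no verdict, so I can't confirm the official result.

- **Engine:** I took the red engine farther from the base and lowered it lengthwise into the bay. After release a picture showed it upright and roughly centred inside the fence. I judged that by eye from the scene camera only, because the arm blocked the top view.
- **Cab:** I set the green cab over the engine with its windscreen towards the bumper. Contact with the deck came at the expected height (TCP at 0.108 m against 0.107 m expected), with a wrist force of about 15 N.
- **Last checks:** In both cameras the cab sat within about 2–3 mm of the bay centre and about 1° of the truck's direction, level and at deck height. The gripper was well clear.
- **One reading that disagreed:** The air box measured 37.5 mm long in the top view instead of 50 mm, because my search window cut it off. The roof outline in that view and the scene view both agreed with the expected position.

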